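Push the parts case home into the bench stop

TASK

Push the closed parts case along the worktop into the inner corner of the L-shaped aluminium bench stop, so that its hinge side lies flush against the long leg and its left end flush against the short leg. Only push it steadily with the fingers, flat on the worktop: do not lift, tip or fling it, leave the nest block, the tape roll and the cutter where they are, and finish clear of everything.

Things in the scene. Friction and masses are not known exactly. Their poses are not given: they have to be found in the camera images.
- the_case: Flat blue parts case, lid fixed shut, 29 mm high, about 0.25 kg, loose, not slippery: skewed, it can jam on a corner unless pushed on its lagging side. Origin under its middle. From it: hinge-side wall (+x, away from robot) 54 mm; front wall (-x) 51 mm, with a lid lip 30 mm wide at mid-front, 27-29 mm high, out to 57 mm; left and right ends (+y, -y) 75 mm. Starts in front and right of the stop.
- bench_stop: L-shaped aluminium stop fixed to the worktop, bars 16 mm thick, 22 mm high. Origin: inner corner on the worktop, z up. Long leg: 285 mm along -y, inner face the plane x = 0, looking to -x (to the robot). Short leg: 115 mm along -x, inner face y = 0, looking to -y (right). Home, the case's axes are parallel to the stop's, its origin at x = -54, y = -75 mm in the stop's frame.
- nest: Bystander: white machined nest block, 44 x 64 mm, 24 mm high with its pins, loose; outside one leg of the stop. Origin under its centre.
- tape: Bystander: roll of amber tape lying flat, 68 mm across, 19 mm high, loose; outside the other leg of the stop. Origin under its centre.
- cutter: Bystander: flush cutter with orange handles lying flat, 52 x 138 mm (y), 12 mm high, loose, to the left, nearer the robot than the case. Origin under its centre.
- test_fixture: Furniture, not part of the job: brown board tester fixed on the worktop to the right of the work, 226 mm (x) by 237 mm (y), its lid standing open to 280 mm above the worktop. Origin under its centre. The arm starts on its far (right) side: pass well above it.

How it is judged:
By the outcome, as a careful person would: the job done as asked, in the order asked, and still so for the second after the job is handed in, with the robot touching nothing.
It also fails if it takes over 54 s, if anything falls off the work surface, if the arm or the gripper's body presses on something with over 40 N, if the wrist force passes 120 N, or if a joint passes its speed limit or range.

ROBOT

A 6-joint arm with a two-finger parallel gripper is mounted at the origin on a cart in front of the work surface, level with it; the furniture and walls round the work are solid. World frame = base frame: x ahead of the robot, y to its left, z up, the work surface at z = 0. Lengths are in m, angles in rad, forces in N, time in s.
With the tool pointing down it reaches from about 0.325 to 0.9 m from the base axis. Payload 6.1 kg.
Tool frame: the origin (TCP) lies on the front face of the gripper's body, between the roots of the fingers; the fingertips stand 70 mm ahead of it and the grasp point (between the pads) lies 51 mm ahead of it; y points along the fingers, x is the direction in which the jaws open and shut, and the axes are right-handed (so a half turn about y gives the same grasp; the last joint's range is limited). The gripper opens to 87 mm and grips with 3 to 60 N. Pads are 19 mm wide; open, the fingers measure 117 mm over their backs; the gripper's body (75 mm by 190 mm) begins 51 mm behind the grasp point.
Start: joints at [1.03, 0.22, 1.526, -0, 1.395, -0.126], TCP at [0.252, 0.572, 0.292] pointing down, gripper open.
Joint ranges: [-2.98, 2.98], [-0.91, 2.08], [0.09, 2.57], [-1.24, 4.39], [0.2, 2.65], [-2.68, 2.68]. Speed limits (rad/s): [2.57, 2.57, 3.01, 3.14, 3.14, 3.14].

INTERFACE

Orientations are given as a 3x3 rotation matrix whose columns are the frame's x, y, z axes.
In Python, from rig import status, eyes, ticket, spotter gives the robot as it stands.
- The arm moves only by the shell command python3 -m jog 'ROWS' [OPENING]. ROWS is JSON, a list of rows, each an object of numbers: "dx", "dy", "dz": the shift along the tool's x, y, z in m; "twist": the turn about the tool's y in degrees. In form: [{"dx": .., "dy": .., "dz": .., "twist": ..}, ...]. A call has 1 to 20 rows; each row is the pose to reach, as a shift and turn from the pose commanded when the call began, along the tool's axes at that moment; what a row does not reach only later rows make up. A row lasts 1/10 s, in which the tool goes at most 50 mm and 8.59 degrees, less where a joint would pass 70% of its speed; a pose out of reach is approached as far as the arm can. A call with a gripper value outside its range is refused whole. OPENING is the finger opening in m, from 0 to 0.087, set as the call begins (- or left out, the last holds). The fingers move at their own pace and stop on an object; the grip force is fixed at half the most. Time passes only in rows, so rows that repeat a pose let the fingers close. It gives the time, the measured TCP pose, the force and the opening at its end, in the units of the state.
- status.read_state(): the state, without advancing time (a new reading comes with each control period).
- eyes.get_image(name): name is "scene" or "top" or "wrist"; returns a dict with "pixels" (420x560x3 uint8, blue, green, red), "mtx" (3x3 intrinsics, pixels), "rvec" (rotation vector, rad) and "tvec" (3), from world to camera coordinates, as OpenCV has them. Camera axes: x right, y down, z forward; pixel columns grow to the right and rows downward; lengths in m; the calibration is good to about 2 mm. A picture is of the moment at which its call begins. There is no depth.
- ticket.close_job(): hands the job in, once; it reports no verdict.
Trained networks look in the newest picture that a camera, given by its name, has taken for a name from the list of things; names that differ only in an ending like _2 or _b are one class to them, and where a whole thing is asked for, a point or a joint stands for the part that bears it (a point fixed in the world has none). Each returns a list of dicts, best first, with "p" (0 to 1); they miss things now and then, are a little off and sometimes report something else, mostly with a low value. They report only what shows in the picture. A call takes as long as a camera call.
- spotter.outline_of(camera, query): "pixels" (420x560 bool, what is visible of it) and "location" ([column, row] in pixels, amid what is visible of it).
The state is a dict: "time_s": time; "qpos": joint angles; "qd": joint speeds; "joint_torque": joint torques, N m; "tcp_pos": TCP position; "eef_rot": TCP orientation; "contact_force": force on the tool from outside, world axes, zero at the start; "wrist_torque": the same for the moment, N m; "grip_width": finger opening in m.
Only numpy, scipy, OpenCV 4.12 (cv2) and the standard library are available. Lean on these libraries where they do the work, as an engineer would, in place of code of your own. Each camera call takes 0.05 s, during which the arm holds its last target. There are 200 camera calls.

## Working session

There is one attempt and no reset: what is moved stays moved. The work goes in short steps, Python scripts to look and compute and a shell command to move; the robot and the scene stay as the last step left them, time stands still between calls to the robot, and variables do not carry over. Pictures are saved under pics/ and viewed, about 8 in all and at most 12, crops included, and the job is handed in when it is done.

```bash
mkdir -p pics; ls
python3 - <<'E'
from rig import status, eyes
import cv2
s=status.read_state()
print(s)
for n in("scene","top"):
    d=eyes.get_image(n); cv2.imwrite(f"pics/{n}0.png",d["pixels"]); print(n,d["mtx"],d["rvec"],d["tvec"])
E
```

```text
pics
{'time_s': 0.0, 'qpos': array([ 1.02988837e+00,  2.21255950e-01,  1.52764650e+00, -5.63940557e-05,
        1.39469831e+00, -1.26092866e-01]), 'qd': array([-3.25946597e-04,  2.18190256e-03, -3.13348277e-05, -1.21124974e-04,
        7.67475486e-04,  7.48300457e-04]), 'joint_torque': array([ 7.49514516e-05, -4.94585574e+01, -3.87390161e+01,  7.03310478e-02,
        5.68395888e-02, -1.41619621e-04]), 'tcp_pos': array([0.25163986, 0.57155305, 0.29109992]), 'eef_rot': array([[ 4.03010632e-01, -9.86404856e-04, -9.15194765e-01],
       [ 9.15193113e-01, -1.75001680e-03,  4.03011791e-01],
       [-1.99913900e-03, -9.99997982e-01,  1.97475553e-04]]), 'contact_force': array([ 0.21982816, -0.91631413, -0.1014224 ]), 'wrist_torque': array([0.00862488, 0.02716543, 0.05555764]), 'grip_width': 0.08695939192342682}
scene [[530.83111792   0.         292.00064606]
 [  0.         530.83111792 205.1310814 ]
 [  0.           0.           1.        ]] [ 2.14104515 -0.83474437  0.3691183 ] [-0.32267294  0.34082371  0.89962714]
top [[451.77223786   0.         276.77693033]
 [  0.         451.77223786 206.90288217]
 [  0.           0.           1.        ]] [ 2.1891952  -2.13023756  0.19740912] [0.11535048 0.57607749 1.00442701]
```

View pics/scene0.png

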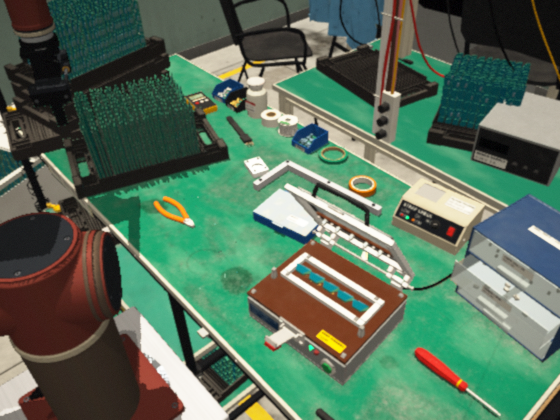

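View pics/top0.png

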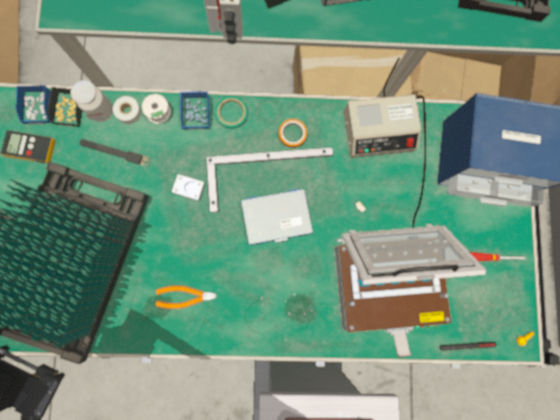

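The top view shows the case (≈277,216) skewed, the stop's inner corner near (214,163), the nest (188,187), tape (293,132), cutter (185,297), and the arm out to the lower left behind a black board rack. The fixture is at the lower right.

```bash
cat > h.py <<'E'
import numpy as np, cv2
from rig import status, eyes, spotter
def cam(n):
    d=eyes.get_image(n); R,_=cv2.Rodrigues(np.array(d["rvec"],float)); return d,R,np.array(d["tvec"]).ravel()
def unproj(c,px,z):
    d,R,t=c; px=np.atleast_2d(np.asarray(px,float))
    r=(np.linalg.inv(d["mtx"])@np.c_[px,np.ones(len(px))].T).T@R
    o=-R.T@t; return (o+r*((z-o[2])/r[:,2])[:,None])[:,:2]
def proj(c,P):
    d,R,t=c; q=(np.asarray(P,float)@R.T+t)@d["mtx"].T; return q[:,:2]/q[:,2:]
def mask(n,q):
    o=spotter.outline_of(n,q); return (o[0]["pixels"],o[0]["p"]) if o else (None,0)
E
python3 - <<'E'
from h import *
c=cam("top")
for q,z in(("the_case",.029),("bench_stop",.022),("nest",.02),("tape",.019),("cutter",.012),("test_fixture",.05)):
    m,p=mask("top",q)
    if m is None: print(q,None); continue
    k,_=cv2.findContours(m.astype(np.uint8),0,1); k=max(k,key=cv2.contourArea)
    W=unproj(c,k[:,0,:],z).astype(np.float32)
    r=cv2.minAreaRect(W*1000); print(q,p,m.sum(),np.round(r[0]),np.round(r[1]),round(r[2],1), np.round(cv2.boxPoints(r)).tolist())
    if q in("bench_stop",):
        a=cv2.approxPolyDP(W*1000,7,True); print(np.round(a[:,0]).tolist())
d=c[0]["pixels"][130:260,160:350]
cv2.imwrite("pics/crop1.png",cv2.resize(d,None,fx=4,fy=4,interpolation=cv2.INTER_CUBIC))
print(np.round(unproj(c,[[0,170],[145,200],[90,355]],0.1),3))
E
```

```text
the_case 0.8 2907 [552. 132.] [114. 151.] 11.8 [[481.0, 194.0], [512.0, 47.0], [623.0, 70.0], [592.0, 218.0]]
bench_stop 0.94 1383 [688. 168.] [122. 324.] 28.1 [[558.0, 282.0], [710.0, -4.0], [818.0, 54.0], [665.0, 340.0]]
[[723.0, 3.0], [691.0, 292.0], [666.0, 298.0], [566.0, 287.0], [566.0, 270.0], [674.0, 277.0], [706.0, 5.0]]
nest 0.83 513 [617. 341.] [67. 45.] 73.1 [[586.0, 316.0], [629.0, 302.0], [648.0, 366.0], [605.0, 379.0]]
tape 0.84 195 [760.  95.] [63. 58.] 2.0 [[727.0, 123.0], [729.0, 65.0], [792.0, 67.0], [790.0, 126.0]]
cutter 0.68 674 [364. 336.] [ 54. 137.] 1.3 [[336.0, 404.0], [339.0, 266.0], [393.0, 268.0], [390.0, 405.0]]
test_fixture None
[[0.626 0.732]
 [0.57  0.418]
 [0.246 0.508]]
```

View pics/crop1.png

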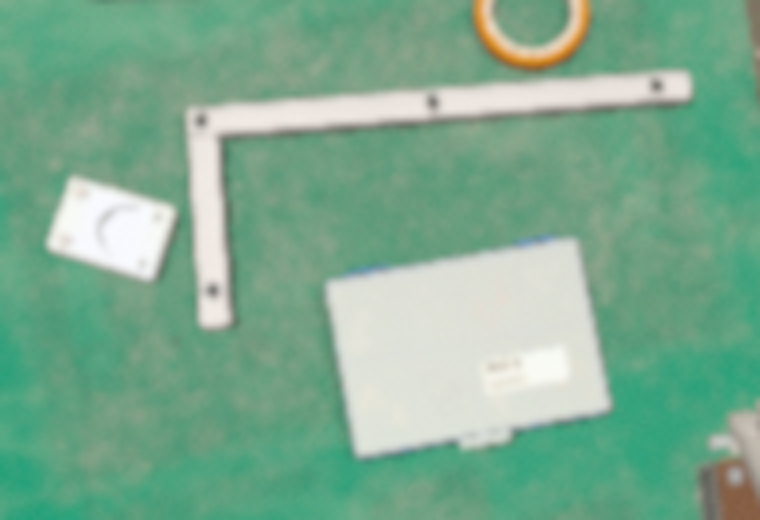

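The crop shows the stop's inner corner at crop (219,135), and the case's top corners at about (327,283), (577,238), (610,408) and (357,458). I'll turn these into poses.

```bash
cat >> h.py <<'E'
def fitrect(P,sizes):  # similarity-free rigid fit of model pts to P
    A=np.asarray(sizes,float);P=np.asarray(P,float);a=A.mean(0);b=P.mean(0)
    H=(A-a).T@(P-b);th=np.arctan2(H[0,1]-H[1,0],H[0,0]+H[1,1]);c,s=np.cos(th),np.sin(th);R=np.array([[c,-s],[s,c]])
    t=b-R@a; return th,t,(A@R.T+t-P)
E
python3 - <<'E'
from h import *
c=cam("top")
f=lambda p:np.array(p,float)/4+[160-.375,130-.375]
S=unproj(c,f([[219,135],[690,101],[233,325],[188,109],[690,73]]),.022)
th,t,r=fitrect(S,[[0,0],[0,-.285],[-.115,0],[.016,.016],[.016,-.285]])
print("stop",np.degrees(th),t*1000,(r*1000).round(1).tolist())
C=unproj(c,f([[327,283],[577,238],[610,408],[357,458]]),.029)
h,u,r=fitrect(C,[[.054,.075],[.054,-.075],[-.051,-.075],[-.051,.075]])
print("case",np.degrees(h),u*1000,(r*1000).round(1).tolist())
c_,s_=np.cos(th),np.sin(th);R=np.array([[c_,-s_],[s_,c_]])
print("case in stop",(u-t)@R*1000, "home world",(R@[-.054,-.075]+t)*1000)
print("fixture z.06",unproj(c,[[336,247],[345,330],[450,325]],.06).round(3).tolist(),"lid top .28",unproj(c,[[345,232],[465,228],[484,272],[360,278]],.28).round(3).tolist())
# scene check: rack top height? project
c2=cam("scene")
print(proj(c2,[[*t,.022],[*u,.029],[.246,.508,.1]]).round())
print("nets scene", [unproj(c2,[mask("scene",q)[0].nonzero()[1].mean(),mask("scene",q)[0].nonzero()[0].mean()],z).round(3).tolist() for q,z in(("the_case",.02),)])
E
```

```text
stop 6.283094654750817 [675.95600543 282.07123885] [[0.3, 0.7], [1.1, -1.5], [-0.3, 1.4], [-0.7, -0.7], [-0.4, 0.1]]
case 12.195419771552784 [551.20399148 130.03699918] [[0.8, 1.0], [1.1, 0.3], [-1.6, -1.0], [-0.3, -0.3]]
case in stop [-140.64144917 -137.46802461] home world [630.48844535 201.61192627]
fixture z.06 [[0.483, -0.004], [0.301, -0.025], [0.317, -0.259]] lid top .28 [[0.496, 0.017], [0.509, -0.199], [0.431, -0.231], [0.416, -0.01]]
[[287. 164.]
 [291. 211.]
 [ 87. 170.]]
nets scene [[[0.537, 0.13]]]
```

Run:
```python
from h import *
c=cam("top");c2=cam("scene");im=c2[0]["pixels"].copy()
for px in([345,232],[360,278],[484,272],[465,228]):
    z=np.linspace(.0,.3,7);W=[ [*unproj(c,px,a)[0],a] for a in z]
    print(px,np.round(W,3)[[1,6]].tolist())
    for p,a in zip(proj(c2,W),z): cv2.circle(im,tuple(int(v) for v in p.round()),1,(0,255*(a<.1),255),-1)
for y in(.019,.031):
  for a in(.076,.2): 
    p=proj(c2,[[.49,y,a]])[0]; cv2.circle(im,tuple(int(v) for v in p.round()),1,(255,0,255),-1)
cv2.imwrite("pics/lid.png",cv2.resize(im[140:400,220:430],None,fx=3,fy=3)[:600,:])
```

```text
[345, 232] [[0.518, -0.026, 0.05], [0.494, 0.02, 0.3]]Traceback (most recent call last):
  File "<stdin>", line 6, in <module>
cv2.error: OpenCV(4.12.0) :-1: error: (-5:Bad argument) in function 'circle'
> Overload resolution failed:
>  - Scalar value for argument 'color' is not numeric
>  - Scalar value for argument 'color' is not numeric
```

Run:
```python
from h import *
c=cam("top");c2=cam("scene");im=c2[0]["pixels"].copy()
for px in([345,232],[360,278],[484,272],[465,228]):
    z=np.linspace(.0,.3,7);W=[ [*unproj(c,px,a)[0],a] for a in z]
    print(px,np.round(W,3)[[1,6]].tolist())
    for p,a in zip(proj(c2,W),z): cv2.circle(im,tuple(int(v) for v in p.round()),1,(0,255 if a<.1 else 0,255),-1)
for y in(.019,.031):
  for a in(.076,.2): 
    p=proj(c2,[[.49,y,a]])[0]; cv2.circle(im,tuple(int(v) for v in p.round()),1,(255,0,255),-1)
cv2.imwrite("pics/lid.png",cv2.resize(im[140:400,220:430],None,fx=3,fy=3)[:600,:])
```

```text
[345, 232] [[0.518, -0.026, 0.05], [0.494, 0.02, 0.3]]
[360, 278] [[0.415, -0.06, 0.05], [0.416, -0.005, 0.3]]
[484, 272] [[0.435, -0.345, 0.05], [0.431, -0.221, 0.3]]
[465, 228] [[0.535, -0.305, 0.05], [0.506, -0.19, 0.3]]
```

View pics/lid.png

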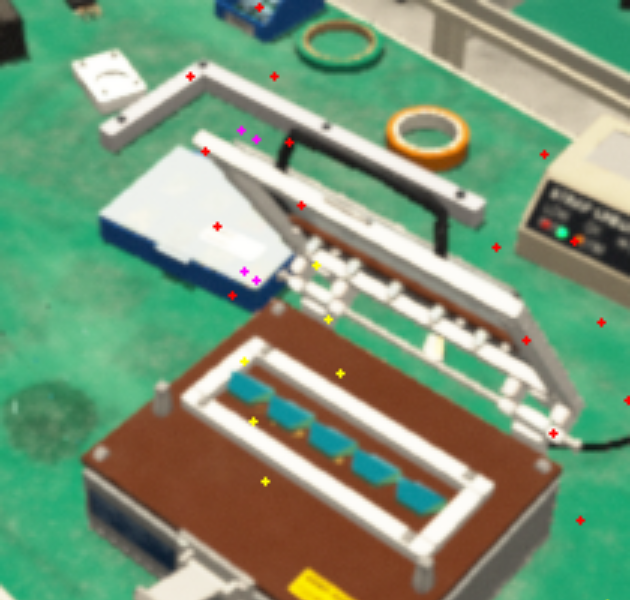

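Lid: its near-left top corner is at about (0.416, -0.012, 0.26) and its hinge at about (0.51, -0.017, 0.10), so there is room for the gripper in front of the case. Next: raise, then travel to above the standoff.

```bash
python3 -m jog '[{"dx":0,"dy":-0.04,"dz":0,"twist":0},{"dx":0,"dy":-0.08,"dz":0,"twist":0},{"dx":0,"dy":-0.11,"dz":0,"twist":0},{"dx":-0.02,"dy":-0.11,"dz":-0.024,"twist":-2},{"dx":-0.04,"dy":-0.11,"dz":-0.047,"twist":-4.5},{"dx":-0.06,"dy":-0.11,"dz":-0.071,"twist":-7},{"dx":-0.08,"dy":-0.11,"dz":-0.095,"twist":-9},{"dx":-0.1,"dy":-0.11,"dz":-0.118,"twist":-11},{"dx":-0.12,"dy":-0.11,"dz":-0.142,"twist":-13.5},{"dx":-0.141,"dy":-0.11,"dz":-0.166,"twist":-16},{"dx":-0.161,"dy":-0.11,"dz":-0.19,"twist":-18},{"dx":-0.181,"dy":-0.11,"dz":-0.213,"twist":-20},{"dx":-0.201,"dy":-0.11,"dz":-0.237,"twist":-22.5},{"dx":-0.221,"dy":-0.11,"dz":-0.26,"twist":-25},{"dx":-0.241,"dy":-0.11,"dz":-0.284,"twist":-27},{"dx":-0.261,"dy":-0.11,"dz":-0.308,"twist":-29},{"dx":-0.281,"dy":-0.11,"dz":-0.332,"twist":-31.5},{"dx":-0.301,"dy":-0.11,"dz":-0.355,"twist":-34},{"dx":-0.3215,"dy":-0.11,"dz":-0.379,"twist":-36},{"dx":-0.3215,"dy":-0.11,"dz":-0.379,"twist":-36}]' -; python3 -c "
from rig import status
s=status.read_state();print(s['time_s'],s['qpos'].round(4),s['tcp_pos'].round(4),s['eef_rot'].round(4))"
```

```text
time_s: 2.85
tcp_pos: [0.4703, 0.1222, 0.4022]
eef_rot: [[-0.209, 0.0, -0.978], [0.978, -0.001, -0.209], [-0.001, -1.0, -0.0]]
contact_force: [0.4, 0.1, 0.1]
grip_width: 0.0871
2.85 [ 9.2500e-02 -1.6880e-01  1.7201e+00 -1.3000e-03  1.5900e+00 -1.6886e+00] [0.4703 0.1222 0.4022] [[-2.088e-01  4.000e-04 -9.780e-01]
 [ 9.780e-01 -1.300e-03 -2.088e-01]
 [-1.300e-03 -1.000e+00 -1.000e-04]]
```

```bash
python3 -m jog '[{"dx":0,"dy":0.04,"dz":0,"twist":0},{"dx":0,"dy":0.08,"dz":0,"twist":0},{"dx":0,"dy":0.12,"dz":0,"twist":0},{"dx":0,"dy":0.16,"dz":0,"twist":0},{"dx":0,"dy":0.2,"dz":0,"twist":0},{"dx":0,"dy":0.23,"dz":0,"twist":0},{"dx":0,"dy":0.26,"dz":0,"twist":0},{"dx":0,"dy":0.28,"dz":0,"twist":0},{"dx":0,"dy":0.3,"dz":0,"twist":0},{"dx":0,"dy":0.31,"dz":0,"twist":0},{"dx":0,"dy":0.318,"dz":0,"twist":0},{"dx":0,"dy":0.323,"dz":0,"twist":0},{"dx":0,"dy":0.323,"dz":0,"twist":0},{"dx":0,"dy":0.323,"dz":0,"twist":0}]'
python3 - <<'E'
from h import *
c=cam("scene"); cv2.imwrite("pics/s2.png",c[0]["pixels"]); d=cam("top"); cv2.imwrite("pics/t2.png",d[0]["pixels"])
s=status.read_state();print(s['tcp_pos'],s['contact_force'],s['qpos'])
cv2.imwrite("pics/st2.png",np.hstack([cv2.resize(c[0]["pixels"][60:360,100:500],(800,600))]))
E
```

```text
time_s: 4.25
tcp_pos: [0.4697, 0.1251, 0.08]
eef_rot: [[-0.212, 0.001, -0.977], [0.977, 0.0, -0.212], [-0.0, -1.0, -0.001]]
contact_force: [-0.2, -0.5, 0.8]
grip_width: 0.0869
[0.46983333 0.12507521 0.08006582] [0.34372496 0.53738822 0.47756019] [ 9.78120692e-02  1.63390214e-01  2.03540491e+00 -2.15425510e-05
  9.41206524e-01 -1.68640601e+00]
```

View pics/st2.png

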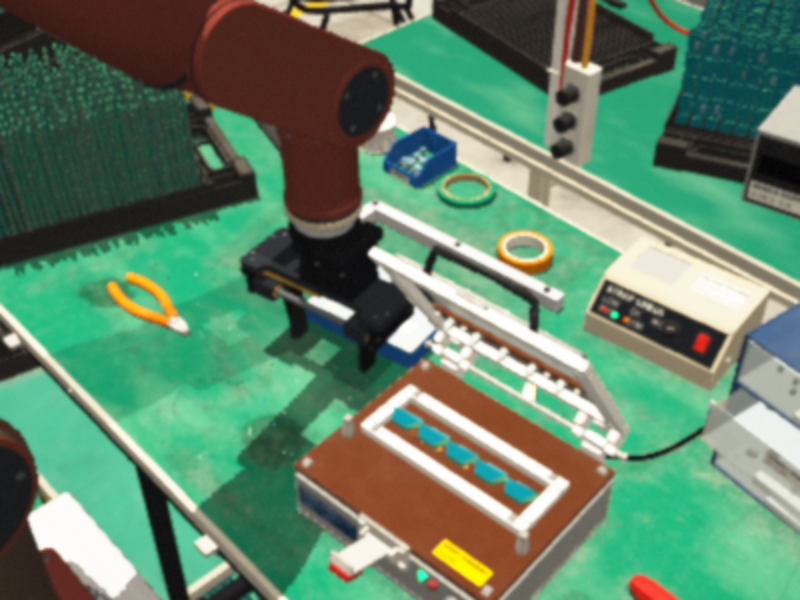

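The scene view confirms the fingers stand just in front of the case, straddling the lip (fingers ≈(297,320) and (368,350)), and the body clears the lid. I'll push forward steadily, turning by about 6°.

```bash
python3 -m jog '[{"dx":0,"dy":0.003,"dz":-0.006,"twist":0},{"dx":0,"dy":0.003,"dz":-0.012,"twist":0},{"dx":0,"dy":0.003,"dz":-0.016,"twist":0},{"dx":0,"dy":0.003,"dz":-0.019,"twist":0},{"dx":0,"dy":0.003,"dz":-0.022,"twist":0},{"dx":0,"dy":0.003,"dz":-0.025,"twist":0},{"dx":0,"dy":0.003,"dz":-0.028,"twist":0.3},{"dx":0,"dy":0.003,"dz":-0.032,"twist":0.6},{"dx":0,"dy":0.003,"dz":-0.036,"twist":0.9},{"dx":0,"dy":0.003,"dz":-0.04,"twist":1.2},{"dx":0,"dy":0.003,"dz":-0.044,"twist":1.5},{"dx":-0.001,"dy":0.003,"dz":-0.048,"twist":1.8},{"dx":-0.001,"dy":0.003,"dz":-0.052,"twist":2.1},{"dx":-0.001,"dy":0.003,"dz":-0.056,"twist":2.4},{"dx":-0.001,"dy":0.003,"dz":-0.06,"twist":2.8},{"dx":-0.001,"dy":0.003,"dz":-0.064,"twist":3.2},{"dx":-0.001,"dy":0.003,"dz":-0.068,"twist":3.6},{"dx":-0.002,"dy":0.003,"dz":-0.072,"twist":4},{"dx":-0.002,"dy":0.003,"dz":-0.076,"twist":4.4},{"dx":-0.002,"dy":0.003,"dz":-0.079,"twist":4.8}]'
python3 - <<'E'
from h import *
c=cam("scene"); d=cam("top"); cv2.imwrite("pics/st3.png",np.hstack([cv2.resize(c[0]["pixels"][120:270,200:400],(400,300)),cv2.resize(d[0]["pixels"][100:280,150:390],(400,300))]))
E
```

```text
time_s: 6.35
tcp_pos: [0.5472, 0.1398, 0.0763]
eef_rot: [[-0.129, 0.0, -0.992], [0.992, -0.0, -0.129], [-0.0, -1.0, -0.0]]
contact_force: [-1.4, -0.6, 0.8]
grip_width: 0.087
```

View pics/st3.png

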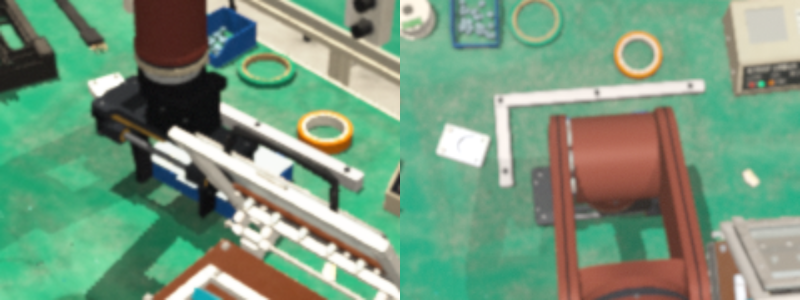

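Two fingers are on the case front (left panel), and the case is moving forward with a force of about 1.4 N. Continuing.

```bash
python3 -m jog '[{"dx":0,"dy":0,"dz":-0.003,"twist":0.3},{"dx":0,"dy":0,"dz":-0.006,"twist":0.6},{"dx":0,"dy":0,"dz":-0.009,"twist":0.9},{"dx":0,"dy":0,"dz":-0.012,"twist":1.1},{"dx":0.001,"dy":0,"dz":-0.015,"twist":1.1},{"dx":0.001,"dy":0,"dz":-0.018,"twist":1.1},{"dx":0.001,"dy":0,"dz":-0.021,"twist":1.1},{"dx":0.001,"dy":0,"dz":-0.023,"twist":1.1},{"dx":0.001,"dy":0,"dz":-0.025,"twist":1.1},{"dx":0.001,"dy":0,"dz":-0.026,"twist":1.1},{"dx":0.001,"dy":0,"dz":-0.027,"twist":1.1},{"dx":0.001,"dy":0,"dz":-0.027,"twist":1.1}]'; python3 -m jog '[{"dx":0,"dy":0,"dz":-0.0005,"twist":0},{"dx":0,"dy":0,"dz":-0.001,"twist":0},{"dx":0,"dy":0,"dz":-0.001,"twist":0}]'
```

```text
time_s: 7.65
tcp_pos: [0.5736, 0.1443, 0.0763]
eef_rot: [[-0.11, 0.0, -0.994], [0.994, 0.0, -0.11], [0.0, -1.0, -0.0]]
contact_force: [-0.8, -0.7, 0.5]
grip_width: 0.0869
time_s: 7.95
tcp_pos: [0.5745, 0.1444, 0.0762]
eef_rot: [[-0.11, 0.0, -0.994], [0.994, 0.0, -0.11], [-0.0, -1.0, -0.0]]
contact_force: [-1.7, -0.7, 1.0]
grip_width: 0.0866
```

```bash
python3 -m jog '[{"dx":0,"dy":0,"dz":-0.0005,"twist":0},{"dx":0,"dy":0,"dz":-0.001,"twist":0},{"dx":0,"dy":0,"dz":-0.0015,"twist":0}]'; python3 -m jog '[{"dx":0,"dy":0,"dz":-0.0005,"twist":0},{"dx":0,"dy":0,"dz":-0.001,"twist":0}]' | grep -E "force|tcp"; python3 -m jog '[{"dx":0,"dy":0,"dz":-0.0005,"twist":0},{"dx":0,"dy":0,"dz":-0.001,"twist":0}]'| grep -E "force|tcp"
```

```text
time_s: 8.25
tcp_pos: [0.5758, 0.1446, 0.0762]
eef_rot: [[-0.11, -0.001, -0.994], [0.994, -0.0, -0.11], [-0.0, -1.0, 0.001]]
contact_force: [-4.1, -0.8, 3.2]
grip_width: 0.0874
tcp_pos: [0.5759, 0.1446, 0.076]
contact_force: [-7.0, -2.2, 5.4]
tcp_pos: [0.5761, 0.1446, 0.0758]
contact_force: [-10.1, -1.1, 7.2]
```

Hinge side has hit the long leg (10 N). Back off, rise, and turn 90°.

```bash
python3 -m jog '[{"dx":0,"dy":0,"dz":0.003,"twist":0},{"dx":0,"dy":0,"dz":0.01,"twist":0},{"dx":0,"dy":0,"dz":0.02,"twist":0},{"dx":0,"dy":0,"dz":0.025,"twist":0},{"dx":0,"dy":-0.03,"dz":0.025,"twist":0},{"dx":0,"dy":-0.06,"dz":0.025,"twist":0},{"dx":0,"dy":-0.09,"dz":0.025,"twist":0},{"dx":0,"dy":-0.11,"dz":0.025,"twist":0},{"dx":0,"dy":-0.11,"dz":0.025,"twist":0}]'; python3 -m jog '[{"dx":0,"dy":0,"dz":0,"twist":7.5},{"dx":0,"dy":0,"dz":0,"twist":15},{"dx":0,"dy":0,"dz":0,"twist":22.5},{"dx":0,"dy":0,"dz":0,"twist":30},{"dx":0,"dy":0,"dz":0,"twist":37.5},{"dx":0,"dy":0,"dz":0,"twist":45},{"dx":0,"dy":0,"dz":0,"twist":52.5},{"dx":0,"dy":0,"dz":0,"twist":60},{"dx":0,"dy":0,"dz":0,"twist":67.5},{"dx":0,"dy":0,"dz":0,"twist":75},{"dx":0,"dy":0,"dz":0,"twist":82.5},{"dx":0,"dy":0,"dz":0,"twist":90},{"dx":0,"dy":0,"dz":0,"twist":90},{"dx":0,"dy":0,"dz":0,"twist":90}]' 0.05
```

```text
time_s: 9.55
tcp_pos: [0.555, 0.1423, 0.1902]
eef_rot: [[-0.11, 0.007, -0.994], [0.994, 0.001, -0.11], [0.0, -1.0, -0.007]]
contact_force: [0.8, 1.0, 0.1]
grip_width: 0.0871
time_s: 10.95
tcp_pos: [0.5524, 0.1419, 0.1852]
eef_rot: [[0.994, -0.001, -0.114], [0.114, -0.0, 0.994], [-0.001, -1.0, -0.0]]
contact_force: [-0.0, 0.3, -0.3]
grip_width: 0.0501
```

```bash
python3 -m jog '[{"dx":0.02,"dy":0,"dz":-0.01,"twist":0},{"dx":0.04,"dy":0,"dz":-0.03,"twist":0},{"dx":0.06,"dy":0,"dz":-0.06,"twist":0},{"dx":0.075,"dy":0,"dz":-0.085,"twist":0},{"dx":0.084,"dy":0,"dz":-0.105,"twist":0},{"dx":0.084,"dy":0,"dz":-0.118,"twist":0},{"dx":0.084,"dy":0,"dz":-0.118,"twist":0},{"dx":0.084,"dy":0.025,"dz":-0.118,"twist":0},{"dx":0.084,"dy":0.05,"dz":-0.118,"twist":0}]'
python3 - <<'E'
from h import *
c=cam("scene"); d=cam("top"); cv2.imwrite("pics/st4.png",np.hstack([cv2.resize(c[0]["pixels"][100:280,200:440],(400,300)),cv2.resize(d[0]["pixels"][100:280,150:390],(400,300))]))
E
```

```text
time_s: 11.85
tcp_pos: [0.6496, 0.035, 0.1368]
eef_rot: [[0.994, 0.002, -0.111], [0.111, 0.0, 0.994], [0.002, -1.0, 0.0]]
contact_force: [-1.1, 0.4, 0.3]
grip_width: 0.0502
```

View pics/st4.png

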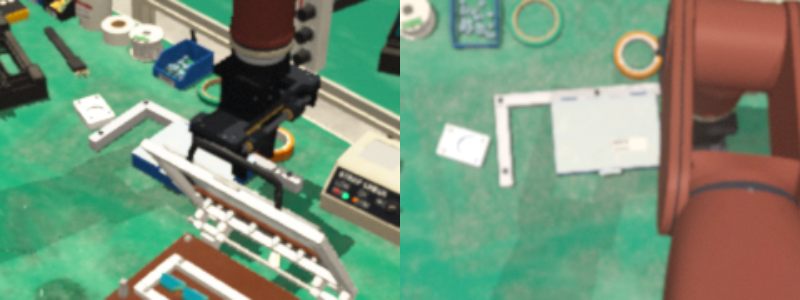

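The top view shows the case flush on the long leg, its left end about 60 mm from the short leg. Gripper is clear beyond the right end. Lower, then push left.

```bash
python3 -m jog '[{"dx":0,"dy":0.02,"dz":0,"twist":0},{"dx":0,"dy":0.04,"dz":0,"twist":0},{"dx":0,"dy":0.052,"dz":0,"twist":0},{"dx":0,"dy":0.059,"dz":0,"twist":0},{"dx":0,"dy":0.059,"dz":0,"twist":0},{"dx":0,"dy":0.059,"dz":0.008,"twist":0},{"dx":0,"dy":0.059,"dz":0.013,"twist":0},{"dx":0,"dy":0.059,"dz":0.016,"twist":0},{"dx":0,"dy":0.059,"dz":0.019,"twist":0},{"dx":0,"dy":0.059,"dz":0.022,"twist":0},{"dx":0,"dy":0.059,"dz":0.025,"twist":0},{"dx":0,"dy":0.059,"dz":0.028,"twist":0},{"dx":0,"dy":0.059,"dz":0.031,"twist":0},{"dx":0,"dy":0.059,"dz":0.034,"twist":0},{"dx":0,"dy":0.059,"dz":0.037,"twist":0},{"dx":0,"dy":0.059,"dz":0.04,"twist":0}]'; python3 -m jog '[{"dx":0,"dy":0,"dz":0.003,"twist":0},{"dx":0,"dy":0,"dz":0.006,"twist":0},{"dx":0,"dy":0,"dz":0.009,"twist":0},{"dx":0,"dy":0,"dz":0.012,"twist":0},{"dx":0,"dy":0,"dz":0.015,"twist":0},{"dx":0,"dy":0,"dz":0.018,"twist":0},{"dx":0,"dy":0,"dz":0.021,"twist":0},{"dx":0,"dy":0,"dz":0.024,"twist":0},{"dx":0,"dy":0,"dz":0.027,"twist":0},{"dx":0,"dy":0,"dz":0.03,"twist":0}]'
```

```text
time_s: 13.55
tcp_pos: [0.6451, 0.074, 0.0772]
eef_rot: [[0.994, -0.0, -0.11], [0.11, -0.0, 0.994], [-0.0, -1.0, -0.0]]
contact_force: [-0.5, -2.0, 0.5]
grip_width: 0.0501
time_s: 14.55
tcp_pos: [0.6418, 0.1038, 0.0772]
eef_rot: [[0.994, -0.0, -0.11], [0.11, -0.0, 0.994], [-0.0, -1.0, -0.0]]
contact_force: [0.4, -2.5, 1.7]
grip_width: 0.0498
```

Remaining: about 12.5 mm to the short leg.

```bash
python3 -m jog '[{"dx":0,"dy":0,"dz":0.003,"twist":0},{"dx":0,"dy":0,"dz":0.006,"twist":0},{"dx":0,"dy":0,"dz":0.008,"twist":0},{"dx":0,"dy":0,"dz":0.009,"twist":0},{"dx":0,"dy":0,"dz":0.01,"twist":0},{"dx":0,"dy":0,"dz":0.011,"twist":0}]'|grep -E "tcp|force"; for i in 1; do :; done; python3 -m jog '[{"dx":0,"dy":0,"dz":0.0007,"twist":0},{"dx":0,"dy":0,"dz":0.0014,"twist":0},{"dx":0,"dy":0,"dz":0.0014,"twist":0}]'|grep -E "tcp|force"
```

```text
tcp_pos: [0.6406, 0.1145, 0.0772]
contact_force: [-0.5, -2.2, 1.6]
tcp_pos: [0.6405, 0.116, 0.0772]
contact_force: [1.0, -1.5, 0.7]
```

```bash
python3 -m jog '[{"dx":0,"dy":0,"dz":0.0005,"twist":0},{"dx":0,"dy":0,"dz":0.001,"twist":0}]'|grep -E "tcp|force"; python3 -m jog '[{"dx":0,"dy":0,"dz":0.0005,"twist":0},{"dx":0,"dy":0,"dz":0.001,"twist":0}]'|grep -E "tcp|force"
```

```text
tcp_pos: [0.6404, 0.1169, 0.0772]
contact_force: [0.1, -0.8, 1.4]
tcp_pos: [0.6404, 0.1174, 0.0772]
contact_force: [1.7, -5.6, 1.1]
```

```bash
python3 -m jog '[{"dx":0,"dy":0,"dz":0.0005,"twist":0},{"dx":0,"dy":0,"dz":0.001,"twist":0},{"dx":0,"dy":0,"dz":0.001,"twist":0}]'|grep -E "tcp|force"
python3 - <<'E'
from h import *
c=cam("top")[0]["pixels"];d=cam("scene")[0]["pixels"]; cv2.imwrite("pics/t5.png",np.hstack([cv2.resize(c[130:230,190:330],(560,400),interpolation=cv2.INTER_CUBIC),cv2.resize(d[140:240,240:300],(240,400),interpolation=cv2.INTER_CUBIC)]))
E
```

```text
tcp_pos: [0.6405, 0.1176, 0.0772]
contact_force: [1.6, -7.3, 0.8]
```

View pics/t5.png

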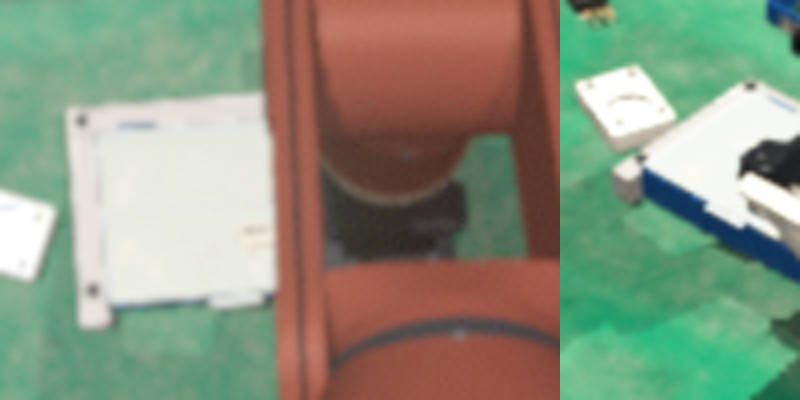

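The case looks flush on both legs. I'll back off and check with a clear view.

```bash
python3 -m jog '[{"dx":0,"dy":0,"dz":-0.003,"twist":0},{"dx":0,"dy":0,"dz":-0.01,"twist":0},{"dx":0,"dy":0,"dz":-0.02,"twist":0},{"dx":0,"dy":0,"dz":-0.03,"twist":0},{"dx":0,"dy":-0.03,"dz":-0.04,"twist":0},{"dx":0,"dy":-0.07,"dz":-0.05,"twist":0},{"dx":0,"dy":-0.11,"dz":-0.06,"twist":0},{"dx":0,"dy":-0.15,"dz":-0.065,"twist":0},{"dx":0,"dy":-0.18,"dz":-0.065,"twist":0},{"dx":0,"dy":-0.21,"dz":-0.065,"twist":0},{"dx":0,"dy":-0.23,"dz":-0.065,"twist":0},{"dx":0,"dy":-0.23,"dz":-0.085,"twist":0},{"dx":0,"dy":-0.23,"dz":-0.105,"twist":0},{"dx":0,"dy":-0.23,"dz":-0.13,"twist":0},{"dx":0,"dy":-0.23,"dz":-0.155,"twist":0},{"dx":0,"dy":-0.23,"dz":-0.155,"twist":0}]' | grep -E "tcp|force"
python3 - <<'E'
from h import *
T=cam("top");c=T[0]["pixels"]; cv2.imwrite("pics/t6.png",cv2.resize(c[120:230,180:380],(800,440),interpolation=cv2.INTER_CUBIC))
m,p=mask("top","the_case")
k,_=cv2.findContours(m.astype(np.uint8),0,1); k=max(k,key=cv2.contourArea)
r=cv2.minAreaRect(unproj(T,k[:,0,:],.029).astype(np.float32)*1000);print(p,r)
th=np.radians(6.283);R=np.array([[np.cos(th),-np.sin(th)],[np.sin(th),np.cos(th)]]);t=np.array([.676,.2821])
for q,z in(("nest",.02),("tape",.019),("cutter",.012)):
    m,p=mask("top",q); y,x=m.nonzero(); print(q,p,m.sum(),unproj(T,[x.mean(),y.mean()],z).round(3))
E
```

```text
tcp_pos: [0.6573, -0.0388, 0.307]
contact_force: [0.2, -0.9, -0.5]Traceback (most recent call last):
  File "<stdin>", line 4, in <module>
AttributeError: 'NoneType' object has no attribute 'astype'
```

View pics/t6.png

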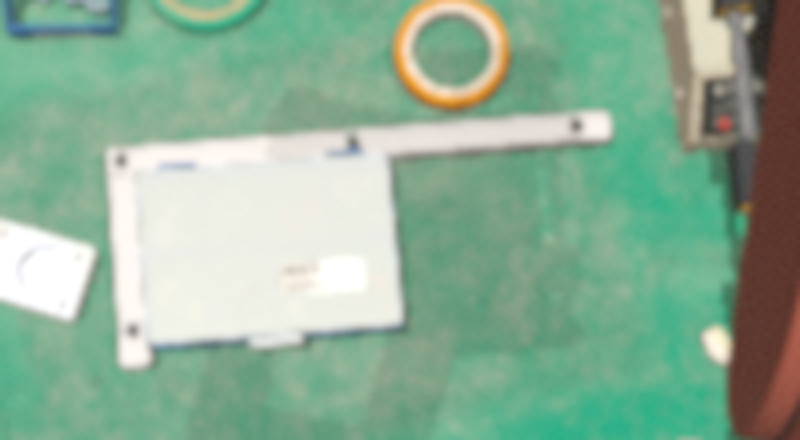

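The top view shows the case nested in the corner, front edge (150,346)→(403,327) parallel to the long leg, with bystanders unmoved. Numeric check:

Run:
```python
from h import *
T=cam("top")
f=lambda p:np.array(p,float)/4+[180-.375,120-.375]
S=unproj(T,f([[610,138],[152,364],[108,150],[608,111],[120,366]]),.022)
th,t,r=fitrect(S,[[0,-.285],[-.115,0],[.016,.016],[.016,-.285],[-.115,.016]]);print("stop",np.degrees(th),t,(r*1e3).round(1).tolist())
C=unproj(T,f([[388,155],[403,327],[150,346]]),.029)
h,u,r=fitrect(C,[[.054,-.075],[-.051,-.075],[-.051,.075]])
R=np.array([[np.cos(th),-np.sin(th)],[np.sin(th),np.cos(th)]])
print("case",np.degrees(h),(u-t)@R*1e3,(r*1e3).round(1).tolist())
for q,z in(("nest",.02),("tape",.019),("cutter",.012)):
    m,p=mask("top",q)
    if m is not None:
        k,_=cv2.findContours(m.astype(np.uint8),0,1); k=max(k,key=cv2.contourArea)
        print(q,p,cv2.minAreaRect(unproj(T,k[:,0,:],z).astype(np.float32)*1000))
```

```text
stop 6.41972071254879 [0.67654517 0.28301811] [[0.5, -0.5], [-0.3, 1.5], [0.4, 0.3], [-0.3, -0.1], [-0.3, -1.2]]
case 6.188791706900128 [-55.13230526 -75.39540092] [[0.9, -0.7], [-0.2, -0.7], [-0.7, 1.4]]
nest 0.67 ((617.0761108398438, 342.3669128417969), (66.3394775390625, 45.86588668823242), 73.0743408203125)
tape 0.65 ((759.536376953125, 96.68585205078125), (67.84959411621094, 65.85752868652344), 2.0088484287261963)
cutter 0.87 ((364.2884521484375, 335.57049560546875), (49.517024993896484, 132.5820770263672), 1.2659138441085815)
```

Within about 1 mm and 0.2°, which is the measurement noise. To be certain of the hinge side after sliding, I'll give a final gentle two-finger nudge from the front.

```bash
python3 -m jog '[{"dx":0,"dy":0,"dz":0.03,"twist":0},{"dx":0,"dy":0,"dz":0.06,"twist":0},{"dx":0,"dy":0,"dz":0.095,"twist":0},{"dx":-0.01,"dy":0,"dz":0.13,"twist":0},{"dx":-0.03,"dy":0,"dz":0.165,"twist":-6},{"dx":-0.045,"dy":0,"dz":0.195,"twist":-12},{"dx":-0.06,"dy":0,"dz":0.22,"twist":-18},{"dx":-0.07,"dy":0,"dz":0.235,"twist":-25},{"dx":-0.081,"dy":0,"dz":0.244,"twist":-32},{"dx":-0.081,"dy":0,"dz":0.244,"twist":-39},{"dx":-0.081,"dy":0,"dz":0.244,"twist":-46},{"dx":-0.081,"dy":0,"dz":0.244,"twist":-53},{"dx":-0.081,"dy":0,"dz":0.244,"twist":-60},{"dx":-0.081,"dy":0,"dz":0.244,"twist":-67},{"dx":-0.081,"dy":0,"dz":0.244,"twist":-74},{"dx":-0.081,"dy":0,"dz":0.244,"twist":-81},{"dx":-0.081,"dy":0,"dz":0.244,"twist":-86},{"dx":-0.081,"dy":0,"dz":0.244,"twist":-90},{"dx":-0.081,"dy":0,"dz":0.244,"twist":-90},{"dx":-0.081,"dy":0,"dz":0.244,"twist":-90}]' 0.087
```

```text
time_s: 20.15
tcp_pos: [0.5496, 0.199, 0.3073]
eef_rot: [[-0.109, 0.0, -0.994], [0.994, 0.0, -0.109], [0.0, -1.0, -0.0]]
contact_force: [0.0, 0.9, 0.6]
grip_width: 0.0868
```

```bash
python3 -m jog '[{"dx":-0.004,"dy":0.03,"dz":0,"twist":0},{"dx":-0.004,"dy":0.06,"dz":0,"twist":0},{"dx":-0.004,"dy":0.09,"dz":0,"twist":0},{"dx":-0.004,"dy":0.12,"dz":0,"twist":0},{"dx":-0.004,"dy":0.15,"dz":0,"twist":0},{"dx":-0.004,"dy":0.18,"dz":0,"twist":0},{"dx":-0.004,"dy":0.205,"dz":0,"twist":0},{"dx":-0.004,"dy":0.22,"dz":0,"twist":0},{"dx":-0.004,"dy":0.23,"dz":0,"twist":0},{"dx":-0.004,"dy":0.23,"dz":0,"twist":0},{"dx":-0.004,"dy":0.23,"dz":0,"twist":0},{"dx":-0.004,"dy":0.23,"dz":-0.005,"twist":0},{"dx":-0.004,"dy":0.23,"dz":-0.01,"twist":0},{"dx":-0.004,"dy":0.23,"dz":-0.014,"twist":0},{"dx":-0.004,"dy":0.23,"dz":-0.016,"twist":0},{"dx":-0.004,"dy":0.23,"dz":-0.0175,"twist":0},{"dx":-0.004,"dy":0.23,"dz":-0.0185,"twist":0},{"dx":-0.004,"dy":0.23,"dz":-0.0185,"twist":0}]'; python3 -m jog '[{"dx":0,"dy":0,"dz":-0.0005,"twist":0},{"dx":0,"dy":0,"dz":-0.001,"twist":0},{"dx":0,"dy":0,"dz":-0.001,"twist":0}]'|grep -E "tcp|force"; python3 -m jog '[{"dx":0,"dy":0,"dz":-0.0005,"twist":0},{"dx":0,"dy":0,"dz":-0.001,"twist":0},{"dx":0,"dy":0,"dz":-0.001,"twist":0}]'|grep -E "tcp|force"
```

```text
time_s: 21.95
tcp_pos: [0.5687, 0.1965, 0.0771]
eef_rot: [[-0.11, -0.0, -0.994], [0.994, -0.0, -0.11], [-0.0, -1.0, 0.0]]
contact_force: [-0.5, 0.8, -0.4]
grip_width: 0.0867
tcp_pos: [0.5696, 0.1966, 0.0772]
contact_force: [-0.2, -1.0, 0.3]
tcp_pos: [0.57, 0.1967, 0.0771]
contact_force: [-5.0, -1.0, 2.7]
```

Contact comes at the same stop-frame x (-114.7 mm) as before, so the hinge side is flush. One last touch, then retreat.

```bash
python3 -m jog '[{"dx":0,"dy":0,"dz":-0.0005,"twist":0},{"dx":0,"dy":0,"dz":-0.001,"twist":0},{"dx":0,"dy":0,"dz":-0.001,"twist":0}]'|grep -E "tcp|force"; python3 -m jog '[{"dx":0,"dy":0,"dz":0.002,"twist":0},{"dx":0,"dy":0,"dz":0.006,"twist":0},{"dx":0,"dy":0,"dz":0.014,"twist":0},{"dx":0,"dy":0,"dz":0.025,"twist":0},{"dx":0,"dy":-0.02,"dz":0.035,"twist":0},{"dx":0,"dy":-0.05,"dz":0.045,"twist":0},{"dx":0,"dy":-0.09,"dz":0.055,"twist":0},{"dx":0,"dy":-0.13,"dz":0.065,"twist":0},{"dx":0,"dy":-0.17,"dz":0.08,"twist":0},{"dx":0,"dy":-0.21,"dz":0.1,"twist":0},{"dx":0.02,"dy":-0.25,"dz":0.12,"twist":0},{"dx":0.05,"dy":-0.27,"dz":0.13,"twist":0},{"dx":0.08,"dy":-0.28,"dz":0.14,"twist":0},{"dx":0.11,"dy":-0.28,"dz":0.14,"twist":0},{"dx":0.14,"dy":-0.28,"dz":0.14,"twist":0},{"dx":0.17,"dy":-0.28,"dz":0.14,"twist":0},{"dx":0.17,"dy":-0.28,"dz":0.14,"twist":0},{"dx":0.17,"dy":-0.28,"dz":0.14,"twist":0}]'
python3 - <<'E'
from h import *
T=cam("top")[0]["pixels"];S=cam("scene")[0]["pixels"]; cv2.imwrite("pics/t7.png",np.hstack([cv2.resize(T[120:240,180:380],(500,300),interpolation=cv2.INTER_CUBIC),cv2.resize(S[140:260,220:340],(300,300),interpolation=cv2.INTER_CUBIC)]))
E
```

```text
tcp_pos: [0.5702, 0.1967, 0.077]
contact_force: [-8.2, -0.8, 6.9]
time_s: 24.65
tcp_pos: [0.413, 0.3503, 0.3567]
eef_rot: [[-0.112, -0.0, -0.994], [0.994, -0.001, -0.112], [-0.001, -1.0, 0.001]]
contact_force: [0.6, -0.8, 0.2]
grip_width: 0.087
```

View pics/t7.png

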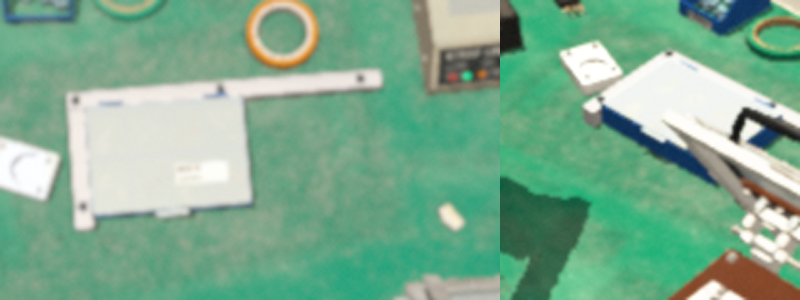

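The case sits squarely in the corner with no visible gap on either leg, and the arm is clear. Handing in.

```bash
python3 -c "
from rig import ticket; print(ticket.close_job())"
```

```text
the job is handed in; nothing more can be done
None
```

The case is pushed into the inner corner of the stop and the job is handed in, at about 25 s of the 54 s allowed. I pushed the front with both fingers up to the long leg, slid the case by its right end to the short leg, then gave the front a last nudge of about 8 N. The highest wrist force I read was about 12 N.

- **Fit, last numbers:** the camera fit was taken just before the last nudge. It put the case at (-55.1, -75.4) mm in the stop's frame against (-54, -75), turned about 0.2°. That is within the camera's error of about 2 mm.
- **Hinge side:** the last nudge met firm resistance at the same distance from the long leg as the first contact, so I take the hinge side as flush.
- **Left end:** it met firm resistance at the short leg (about 7 N). I did not re-measure it after the nudge, but the last picture shows no gap on either leg.
- **Bystanders:** before the nudge, the nest, tape and cutter measured within about 2 mm of where they started. The nest and tape look unmoved in the last picture, and the cutter was outside that crop.
- **Arm:** it finished about 0.28 m above the worktop at the fingertips, touching nothing.

One check failed once: the network missed the case in the clear view, so I took its corners from the picture by hand.

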